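# Sort the cutlery and spice jars into the drawer organisers

## Task

Cooking is over: sort what was left on the worktop into the bamboo organisers. Stand the three spice jars upright in the rack, one to a cell, and lay the fork flat in the long bin and the teaspoon flat in the short bin. Set the glass jars down rather than dropping them, and leave the egg timer and the matchbox where they are.

Things in the scene. Friction and masses are not known exactly. Their poses are not given: they have to be found in the camera images.
- jar_blue_c (a point): spice jar with a dark brown cap and a dark blue label: an upright closed cylinder, 41 mm in diameter and 105 mm tall, 110 g; the point is its centre, half-way up (52.5 mm above its foot), z up along it. Any jar may go in any cell.
- jar_cream_c (a point): spice jar with a dark brown cap and a cream-coloured label: an upright closed cylinder, 41 mm in diameter and 105 mm tall, 110 g; the point is its centre, half-way up (52.5 mm above its foot), z up along it. Any jar may go in any cell.
- jar_green_c (a point): spice jar with a dark brown cap and a black and green label: an upright closed cylinder, 41 mm in diameter and 105 mm tall, 110 g; the point is its centre, half-way up (52.5 mm above its foot), z up along it. Any jar may go in any cell.
- fork_c (a point): the fork, lying on a flat grey drying mat (3 mm thick, fixed; a big cooker 310 mm tall stands 40 mm behind the mat, about 75 mm behind the rearmost piece, so come in from the front): 200 mm long, with a straight blue handle 14 mm wide and 10 mm high (from one end to 22 mm beyond the middle) and a steel head of 22 mm width; 45 g. The point is half-way along it, 5 mm above its underside, inside the handle; x runs along it towards the tines, z up.
- spoon_c (a point): the teaspoon, lying on the same mat: 140 mm long, with a straight blue handle 14 mm wide and 10 mm high (from one end to 18 mm beyond the middle) and a steel bowl of 26 mm width; 30 g. The point is half-way along it, 5 mm above its underside, inside the handle; x runs along it towards the bowl, z up.
- long_bin: the longer of the two open bamboo bins, with a cork floor, fixed: 230 x 90 mm outside, 25 mm high, walls 5 mm thick, floor 5 mm thick, so 220 x 80 mm inside and 20 mm deep; just long enough for the fork. Origin at the centre of its underside, x along its length, z up.
- short_bin: the shorter of the two open bamboo bins, with a cork floor, fixed: 170 x 90 mm outside, 25 mm high, walls 5 mm thick, floor 5 mm thick, so 160 x 80 mm inside and 20 mm deep; made for teaspoons, too short for the fork. Origin at the centre of its underside, x along its length, z up.
- jar_rack: bamboo jar rack with a single row of three equal open cells, fixed: 200 x 70 mm outside, 40 mm high, walls, floor and the two dividers 5 mm thick; each cell is 60 x 60 mm inside and 35 mm deep, their centres at x = -65, 0 and +65 mm, y = 0. Origin at the centre of its underside, x along the row, z up.
- timer: the red domed egg timer, 61 mm in diameter and 60 mm tall, loose; to be left alone. Origin at the centre of its underside.
- matches: the small red-brown matchbox, 36 x 54 x 16 mm, loose; to be left alone. Origin at the centre of its underside.
Mind the look-alikes: they are no part of the job. Leave any red or turquoise look-alike of the part that bears jar_green_c alone.

How it is judged:
By the outcome, as a careful person would: the job done as asked, in the order asked, and still so for the second after the job is handed in, with the robot touching nothing.
It also fails if it takes over 120 s, if anything falls off the work surface, if the arm or the gripper's body presses on something with over 40 N, if the wrist force passes 120 N, or if a joint passes its speed limit or range.

## Robot

A 6-joint arm with a two-finger parallel gripper is mounted at the origin on a cart in front of the work surface, level with it; the furniture and walls round the work are solid. World frame = base frame: x ahead of the robot, y to its left, z up, the work surface at z = 0. Lengths are in mm, angles in rad, forces in N, time in s.
With the tool pointing down it reaches from about 275 to 750 mm from the base axis. Payload 10.2 kg.
Tool frame: the origin (TCP) lies midway between the tips of the shut fingers; the grasp point (between the pads) lies 19 mm behind it (manip.grasp_offset is the distance from the TCP to the grasp point, in mm); z points along the fingers, y is the line along which they close (so a half turn about z gives the same grasp; the last joint's range is limited). The gripper opens to 88 mm and grips with 3 to 60 N. Pads are 18 mm wide; open, the fingers measure 123 mm over their backs; the gripper's body (75 mm by 187 mm) begins 45 mm behind the grasp point.
Start: joints at [-1.361, 0.313, 1.498, -0, 1.331, -0.223], TCP at [220.181, -476.604, 204.12] pointing down, gripper open.
Joint ranges: [-2.94, 2.94], [-0.97, 2.17], [0.19, 2.56], [-1.23, 4.37], [0.02, 3.11], [-2.88, 2.88]. Speed limits (rad/s): [2.39, 2.39, 3.01, 3.14, 3.14, 3.14].

## Interface

Orientations are given as [roll, pitch, yaw] about the fixed x, y, z axes, in that order (R = Rz(yaw) Ry(pitch) Rx(roll)).
In Python, from station import manip, grab_frame, camera_model gives the robot as it stands.
- The arm moves only by the shell command python3 -m creep 'ROWS'. ROWS is JSON, a list of rows, each an object with "hand": the closure in counts, from 0 (fully open) to 255 (shut); "offset": the shift along the tool's x, y, z in mm, a list of three; "spin": the turn about the tool's z in rad. A call has 1 to 20 rows; each row is the pose to reach, as a shift and turn from the pose commanded when the call began, along the tool's axes at that moment; what a row does not reach only later rows make up. A row lasts 1/10 s, in which the tool goes at most 50 mm and 8.59 degrees, less where a joint would pass 70% of its speed; a pose out of reach is approached as far as the arm can. A call with a gripper value outside its range is refused whole. The fingers move at their own pace and stop on an object; the grip force is fixed at half the most. Time passes only in rows, so rows that repeat a pose let the fingers close. It gives the time, the measured TCP pose, the force, the opening and the grip force at its end, in the units of the state.
- manip.sense(): the state, without advancing time (a new reading comes with each control period).
- grab_frame(name): name is "scene" or "top" or "wrist"; returns the picture (420x560x3 uint8, red, green, blue); there is no depth.
- camera_model(name): a dict with "vfov" (degrees; the focal length in pixels is half the picture's height over the tangent of half this angle, whatever the lens; pixels are square), "cx", "cy" (the principal point, pixels), "k1" (the pictures are not rectified: a ray, as slopes to the right and down, at radius r is drawn at 1 + k1 r^2 times it, then the intrinsics apply), "R" (3x3) and "t" (3): a world point X has camera coordinates R X + t; the wrist camera has in their place "mount" (4x4, takes a point from camera to tool coordinates, whose origin is the TCP and whose axes are the flange's). Camera axes: x right, y down, z forward; pixel columns grow to the right and rows downward; lengths in mm; the calibration is good to about 2 mm. A picture is of the moment at which its call begins: read the wrist's pose just before it. camera_model takes no time and is no camera call.
- manip.hand_in(): hands the job in; it is judged then, once.
The state is a dict: "time": time; "joints": joint angles; "qd": joint speeds; "tau": joint torques, N m; "position": TCP position; "tcp_rot": TCP orientation; "force": force on the tool from outside, world axes, zero at the start; "moment": the same for the moment, N m; "opening": finger opening in mm; "finger_force": force on a finger pad.
Only numpy, scipy, OpenCV 4.12 (cv2) and the standard library are available. Lean on these libraries where they do the work, as an engineer would, in place of code of your own. Each camera call takes 0.05 s, during which the arm holds its last target. There are 200 camera calls.

## Working session

There is one attempt and no reset: what is moved stays moved. The work goes in short steps, Python scripts to look and compute and a shell command to move; the robot and the scene stay as the last step left them, time stands still between calls to the robot, and variables do not carry over. Pictures are saved under pics/ and viewed, at most 14 in all, crops included, and the job is handed in when it is done.

```bash
ls; mkdir -p pics; python3 - <<'E'
from station import manip, grab_frame, camera_model
import cv2,json
for n in("scene","top","wrist"):
    f=grab_frame(n); cv2.imwrite(f"pics/{n}0.png",f[:,:,::-1]); print(n,camera_model(n))
print(manip.sense())
E
```

```text
pics
scene {'vfov': 57.758045635190484, 'cx': 280.3249120283749, 'cy': 201.59258706620503, 'k1': -0.0893234356616025, 'R': array([[-0.75547446, -0.65499934, -0.01530367],
       [-0.43640651,  0.52049757, -0.73391528],
       [ 0.48867955, -0.54777563, -0.6790686 ]]), 't': array([340.96545809, 287.11989244, 658.67703985])}
top {'vfov': 46.83754688721096, 'cx': 274.985211945421, 'cy': 212.11067389076598, 'k1': -0.1552917733780647, 'R': array([[-0.00898448, -0.99967463,  0.02387305],
       [-0.99442151,  0.00642301, -0.10528344],
       [ 0.10509585, -0.02468579, -0.99415566]]), 't': array([ -41.39161323,  492.27988531, 1208.33055065])}
wrist {'vfov': 60.12351279140133, 'cx': 281.43532866635877, 'cy': 210.07664279220376, 'k1': -0.0994226118590261, 'mount': array([[ 7.89607105e-05, -9.48556510e-01, -3.16607868e-01,
         8.26999419e+01],
       [ 9.99999992e-01,  1.05871975e-04, -6.77962988e-05,
         1.43164604e+00],
       [ 9.78285210e-05, -3.16607860e-01,  9.48556510e-01,
        -1.80897446e+02],
       [ 0.00000000e+00,  0.00000000e+00,  0.00000000e+00,
         1.00000000e+00]])}
{'time': 0.15, 'joints': array([-1.36144297e+00,  3.13335428e-01,  1.49821366e+00,  7.42182278e-06,
        1.33102126e+00, -2.23401986e-01]), 'qd': array([ 0.00063045, -0.00103883, -0.00102652,  0.00104204, -0.00061775,
       -0.00030927]), 'tau': array([ 2.47963326e-03, -4.02302492e+01, -2.52317816e+01,  6.95168786e-02,
        3.44101572e-02, -6.99461498e-05]), 'position': array([ 220.1171066 , -476.39972242,  203.70382806]), 'tcp_rot': array([-3.14064085e+00, -2.23635768e-04,  4.32753471e-01]), 'force': array([-0.51666136,  0.13346427,  0.53505207]), 'moment': array([ 0.00492097, -0.02816761, -0.00492816]), 'finger_force': 0.0, 'opening': 88.09627166358834}
```

View pics/top0.png

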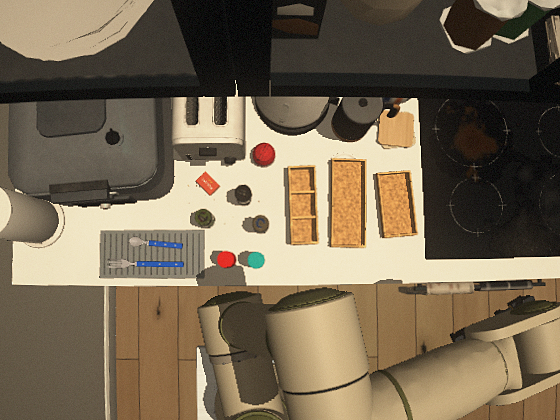

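View pics/scene0.png

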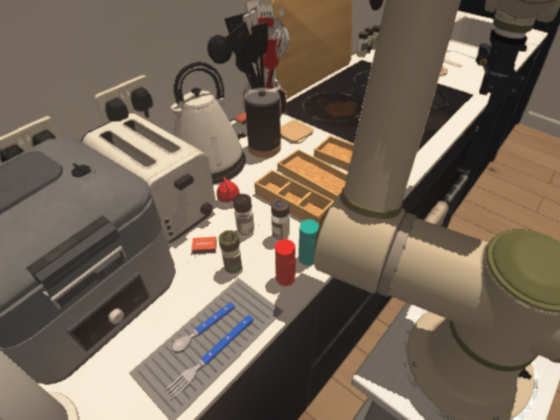

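The top view shows the jars at about (243,194), (204,218) and (260,224). The look-alikes are at (226,260) red and (256,260) turquoise. The rack, long bin and short bin are near x=303, 348 and 396. The fork is at (146,265) and the spoon at (155,243). In the scene view the gripper hangs at the upper right, around (505,60).

```bash
cat > h.py <<'E'
import numpy as np, cv2
from station import manip, grab_frame, camera_model
from scipy.spatial.transform import Rotation as Ro
def cam(name, s=None):
    c=camera_model(name); f=210/np.tan(np.radians(c['vfov'])/2)
    if 'mount' in c:
        T=np.eye(4); T[:3,:3]=Ro.from_euler('xyz',s['tcp_rot']).as_matrix(); T[:3,3]=s['position']
        W=np.linalg.inv(T@c['mount']); R,t=W[:3,:3],W[:3,3]
    else: R,t=c['R'],c['t']
    return f,c['cx'],c['cy'],c['k1'],np.array(R),np.array(t)
def ray(C,px):
    f,cx,cy,k,R,t=C; d=(np.array(px,float)-[cx,cy])/f; u=d.copy()
    for _ in range(20): u=d/(1+k*(u@u))
    v=R.T@np.r_[u,1]; return -R.T@t, v
def onz(C,px,z):
    o,v=ray(C,px); return o+v*(z-o[2])/v[2]
def proj(C,X):
    f,cx,cy,k,R,t=C; p=R@np.array(X,float)+t; u=p[:2]/p[2]; u=u*(1+k*(u@u)); return u*f+[cx,cy]
E
python3 - <<'E'
from h import *
a=cv2.imread('pics/top0.png')[130:290,95:425]
cv2.imwrite('pics/topc.png',cv2.resize(a,None,fx=2.4,fy=2.4,interpolation=cv2.INTER_CUBIC))
b=cv2.imread('pics/scene0.png')
C=cv2.resize(b[0:200,400:560],None,fx=2.8,fy=2.8)
w=cv2.resize(cv2.imread('pics/wrist0.png'),(340,255))
o=np.zeros((560,800,3),np.uint8); o[:560,:448]=C; o[:255,455:795]=w
cv2.imwrite('pics/sc.png',o)
E
```

```text
(no output)
```

View pics/topc.png

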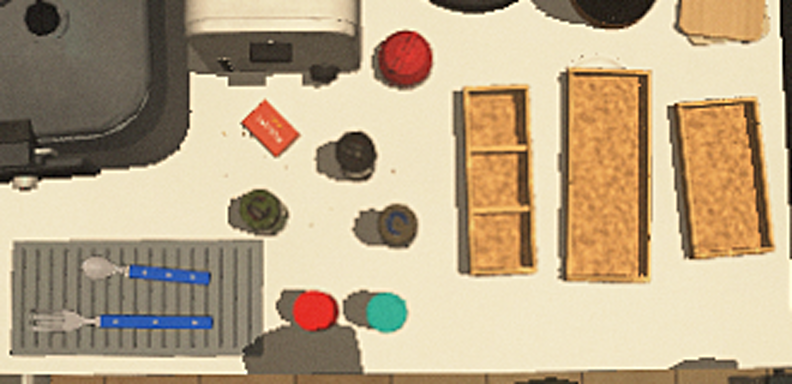

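View pics/sc.png

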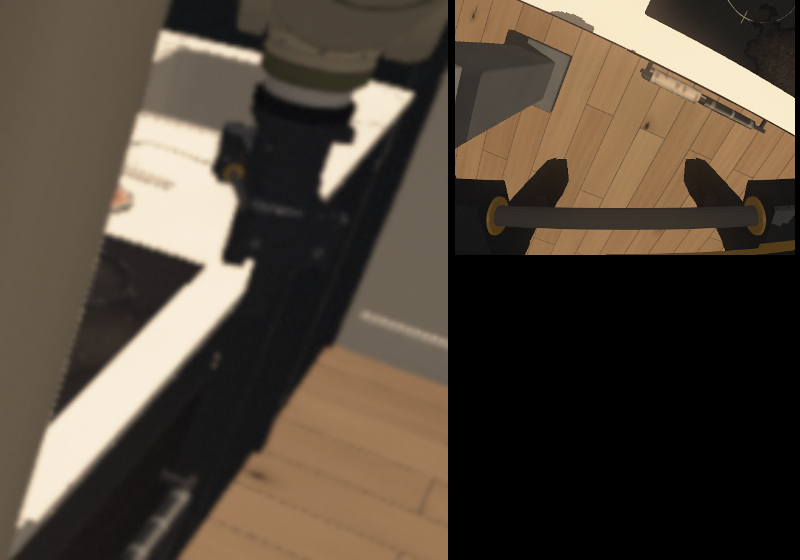

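The top crop shows the rack, bins, jars and cutlery clearly. The cooker overhangs the left rear. In the scene crop the gripper body is wide along the closing axis. Next I'll get coarse positions.

```bash
python3 - <<'E'
from h import *
np.set_printoptions(precision=1,suppress=True)
T=cam('top'); g=lambda u,v,z: onz(T,(95+u/2.4,130+v/2.4),z)
for n,u,v,z in [('black/cream cap',353,152,105),('green',258,209,105),('blue',397,224,105),('red',315,311,105),('turq',386,312,105),
 ('rack',(467+527+535+474)/4,(88+86+273+274)/4,40),('rk1',497,87,40),('rk2',505,273,40),
 ('long1',608,71,25),('long2',608,280,25),('short1',718,100,25),('short2',735,256,25),
 ('fork handle end',212,321,13),('fork tip',30,320,10),('spoon handle end',210,277,13),('spoon tip',83,267,10),('mat rear R',263,241,3),('mat rear L',13,241,3),('front edge',500,372,0)]:
    print(n,g(u,v,z))
print('cam',-T[4].T@T[5])
print(manip.sense()['time'])
E
```

```text
black/cream cap [529.3  35.1 105. ]
green [472.9 129.5 105. ]
blue [457.   -8.4 105. ]
red [371.7  72.9 105. ]
turq [370.2   3.  105. ]
rack [ 507.9 -117.5   40. ]
rk1 [ 607.8 -115.1   40. ]
rk2 [ 410.2 -120.5   40. ]
long1 [ 628.4 -237.5   25. ]
long2 [ 402.2 -231.6   25. ]
short1 [ 596.5 -358.1   25. ]
short2 [ 426.3 -370.6   25. ]
fork handle end [362.3 189.7  13. ]
fork tip [363.3 388.7  10. ]
spoon handle end [409.1 192.2  13. ]
spoon tip [420.4 331.   10. ]
mat rear R [448.  136.7   3. ]
mat rear L [449.2 411.8   3. ]
front edge [ 305.6 -117.2    0. ]
cam [ 362.2  -14.7 1254.1]
0.15
```

```bash
python3 -m creep '[{"hand":0,"offset":[0,0,-146],"spin":0},{"hand":0,"offset":[0,0,-146],"spin":0.2},{"hand":0,"offset":[0,0,-146],"spin":0.433},{"hand":0,"offset":[374,-309,-146],"spin":0.433},{"hand":0,"offset":[374,-309,-146],"spin":0.433},{"hand":0,"offset":[374,-309,-146],"spin":0.433},{"hand":0,"offset":[374,-309,-146],"spin":0.433},{"hand":0,"offset":[374,-309,-146],"spin":0.433},{"hand":0,"offset":[374,-309,-146],"spin":0.433},{"hand":0,"offset":[374,-309,-146],"spin":0.433},{"hand":0,"offset":[374,-309,-146],"spin":0.433},{"hand":0,"offset":[374,-309,-146],"spin":0.433},{"hand":0,"offset":[374,-309,-146],"spin":0.433},{"hand":0,"offset":[374,-309,-146],"spin":0.433},{"hand":0,"offset":[374,-309,-146],"spin":0.433},{"hand":0,"offset":[374,-309,-146],"spin":0.433},{"hand":0,"offset":[374,-309,-146],"spin":0.433},{"hand":0,"offset":[374,-309,-146],"spin":0.433}]' | tail -c 600; python3 - <<'E'
from h import *
s=manip.sense(); f=grab_frame('wrist'); np.save('w1.npy',f); import pickle; pickle.dump(s,open('w1.pkl','wb'))
cv2.imwrite('pics/w1.png',cv2.resize(f[:,:,::-1],(800,600))); print(s['position'],s['tcp_rot'],s['time'],s['joints'])
E
```

```text
time: 1.95
position: [429.9, -40.0, 350.2]
tcp_rot: [3.142, -0.0, -0.002]
force: [0.1, -0.9, -0.9]
opening: 88.3
finger_force: 0.0
[429.89509221 -40.02550339 350.15063794] [ 3.14156729e+00 -1.87628968e-05 -1.82761566e-03] 1.95 [-3.65560838e-01  3.74822938e-02  1.45370946e+00 -1.70844811e-05
  1.65037434e+00  1.20706175e+00]
```

View pics/w1.png

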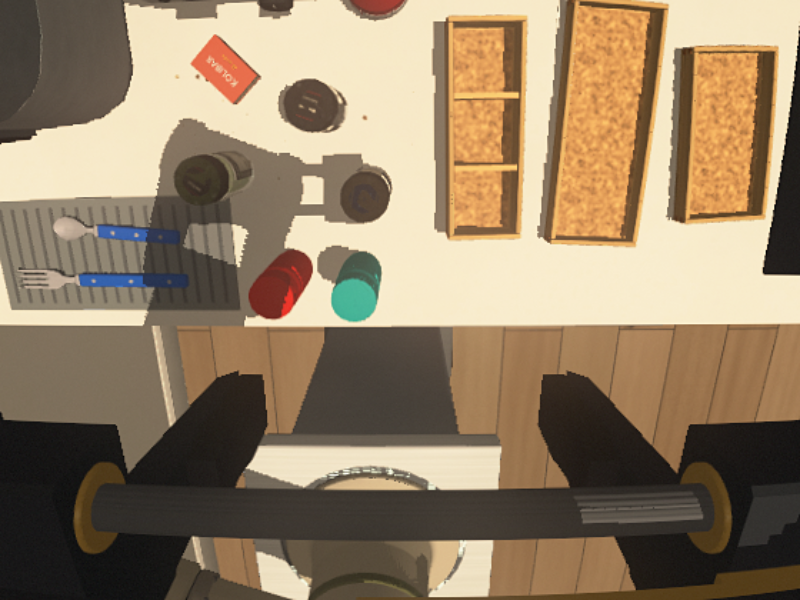

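The wrist view shows all the caps: cream near (311,105), green (206,179) and blue (366,195). It also shows the rim corners of the rack and bins, and the cutlery on the mat.

```bash
python3 - <<'E'
from h import *
import pickle
np.set_printoptions(precision=1,suppress=True)
s=pickle.load(open('w1.pkl','rb')); W=cam('wrist',s); T=cam('top')
g=lambda u,v,z: onz(W,((u+.5)*.7-.5,(v+.5)*.7-.5),z)
for n,u,v in [('cream',311,105),('green',206,179),('blue',366,195),('turq',356,300),('red',274,296)]: print(n,g(u,v,105))
for n,z,cs in [('rack',40,[(447,17),(526,17),(521,240),(446,238)]),('long',25,[(575,0),(668,7),(636,244),(545,240)]),('short',25,[(689,47),(777,47),(766,219),(681,221)])]:
    p=np.array([g(*c,z) for c in cs]); d=p[0]+p[1]-p[2]-p[3]; print(n,p[:,:2].tolist(),p.mean(0),np.arctan2(d[1],d[0]),np.hypot(*d[:2])/2)
# blue handles
for nm,C in(('wrist',W),('top',T)):
    f=np.load('w1.npy') if nm=='wrist' else cv2.imread('pics/top0.png')[:,:,::-1]
    h=cv2.cvtColor(np.ascontiguousarray(f),cv2.COLOR_RGB2HSV); m=cv2.inRange(h,(105,120,40),(125,255,255))
    k,l,st,c=cv2.connectedComponentsWithStats(m)
    for i in range(1,k):
        if st[i,4]>60 and st[i,0]<200:
            q=np.array([onz(C,p,11)[:2] for p in np.argwhere(l==i)[:,::-1]]).astype(np.float32)
            print(nm,cv2.minAreaRect(q),q.mean(0))
E
```

```text
cream [532.1  30.  105. ]
green [476.  119.5 105. ]
blue [461.5 -11.7 105. ]
turq [371.3  -1.  105. ]
red [375.1  70.4 105. ]
rack [[608.6280740394012, -80.42194492887946], [609.8032778477552, -149.57716723489088], [410.60348619019277, -156.1115972352418], [412.4176425320718, -83.30687673203387]] [ 510.4 -117.4   40. ] 0.02381724119819091 197.761200036872
long [[628.785859302201, -196.98205643207015], [627.4247892491502, -285.3042126564411], [404.1248662052745, -278.49856728824744], [407.5752862576337, -183.88098544385394]] [ 517.  -236.2   25. ] -0.044753553623877174 222.47800930029481
short [[593.3197571061137, -309.45389468510166], [600.2140709100807, -401.59217785498697], [432.33807345137916, -417.75119920116805], [428.33375563741066, -323.13191192396204]] [ 513.6 -363.    25. ] 0.08939893630724284 167.09829382841767
wrist ((414.5158386230469, 251.1920166015625), (54.37137222290039, 13.515664100646973), 83.94831848144531) [414.7 251.9]
wrist ((362.840576171875, 249.9540252685547), (120.97277069091797, 12.940360069274902), 89.56133270263672) [363.1 249.8]
top ((412.7708435058594, 237.01319885253906), (86.51174926757812, 12.755282402038574), 84.37210083007812) [412.7 237.3]
top ((363.02740478515625, 250.7019805908203), (119.54450225830078, 12.830718040466309), 89.95214080810547) [362.5 252.7]
```

```bash
python3 -m creep '[{"hand":0,"offset":[29,-30,100],"spin":0},{"hand":0,"offset":[29,-30,100],"spin":0},{"hand":0,"offset":[29,-30,100],"spin":0},{"hand":0,"offset":[29,-30,180],"spin":0},{"hand":0,"offset":[29,-30,180],"spin":0},{"hand":0,"offset":[29,-30,210],"spin":0},{"hand":0,"offset":[29,-30,240],"spin":0},{"hand":0,"offset":[29,-30,270],"spin":0},{"hand":0,"offset":[29,-30,294],"spin":0},{"hand":0,"offset":[29,-30,294],"spin":0},{"hand":255,"offset":[29,-30,294],"spin":0},{"hand":255,"offset":[29,-30,294],"spin":0},{"hand":255,"offset":[29,-30,294],"spin":0},{"hand":255,"offset":[29,-30,294],"spin":0},{"hand":255,"offset":[29,-30,294],"spin":0},{"hand":255,"offset":[29,-30,294],"spin":0},{"hand":255,"offset":[29,-30,294],"spin":0}]'
```

```text
time: 3.7
position: [459.2, -9.2, 56.3]
tcp_rot: [3.142, -0.0, -0.0]
force: [0.2, 0.2, 2.0]
opening: 39.7
finger_force: 30.0
```

```bash
python3 -m creep '[{"hand":255,"offset":[0,0,-20],"spin":0},{"hand":255,"offset":[0,0,-50],"spin":0},{"hand":255,"offset":[0,0,-80],"spin":0},{"hand":255,"offset":[-5,36,-80],"spin":0},{"hand":255,"offset":[-10,72,-80],"spin":0},{"hand":255,"offset":[-14.5,106,-80],"spin":0},{"hand":255,"offset":[-14.5,106,-80],"spin":0},{"hand":255,"offset":[-14.5,106,-80],"spin":0}]'; python3 - <<'E'
from h import *
s=manip.sense(); f=grab_frame('wrist'); np.save('w2.npy',f); import pickle; pickle.dump(s,open('w2.pkl','wb'))
cv2.imwrite('pics/w2.png',cv2.resize(f[:,:,::-1],(800,600)))
E
```

```text
time: 4.5
position: [444.3, -115.3, 135.9]
tcp_rot: [-3.141, 0.001, -0.002]
force: [0.4, -0.1, -0.6]
opening: 39.5
finger_force: 30.0
```

View pics/w2.png

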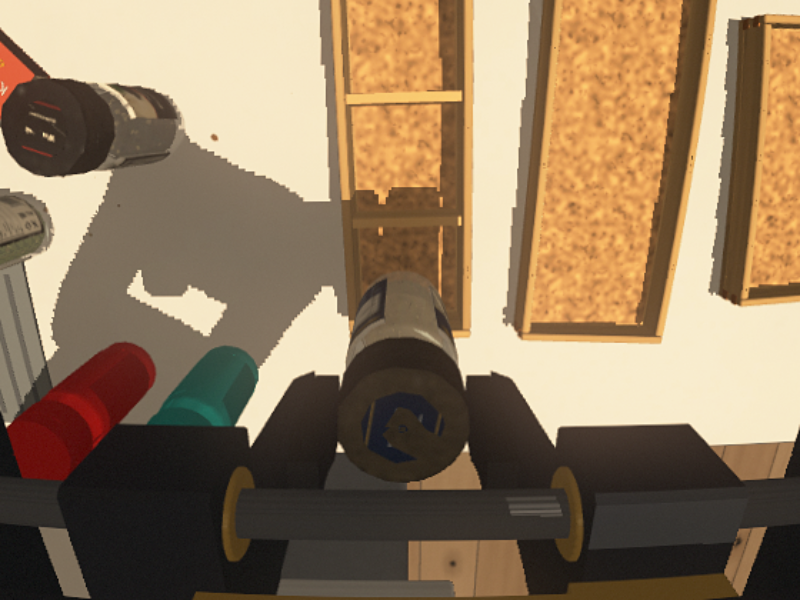

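The blue jar hangs upright, with its cap at (403,424). The rack dividers show at rows 98 and 219, and its near end at row 333.

```bash
python3 - <<'E'
from h import *
import pickle
np.set_printoptions(precision=1,suppress=True)
s=pickle.load(open('w2.pkl','rb')); W=cam('wrist',s)
g=lambda u,v,z: onz(W,((u+.5)*.7-.5,(v+.5)*.7-.5),z)
for n,u,v,z in [('cap',403,424,185),('div2',404,98,40),('div1',406,219,40),('endR',468,333,40),('R far',471,50,40),('L at div2',344,98,40),('L at div1',350,219,40),('R at div2',465,98,40),('R at div1',464,219,40),
 ('long nearR',660,337,25),('long nearL',520,334,25),('L far',547,0,25),('R far',716,0,25),('creamcap',45,126,105)]: print(n,g(u,v,z))
E
```

```text
cap [ 445.4 -116.7  185. ]
div2 [ 542.9 -117.5   40. ]
div1 [ 481.1 -118.5   40. ]
endR [ 415.3 -154.3   40. ]
R far [ 566.  -150.7   40. ]
L at div2 [543.1 -87.1  40. ]
L at div1 [481.2 -88.4  40. ]
R at div2 [ 543.  -148.3   40. ]
R at div1 [ 481.2 -149.6   40. ]
long nearR [ 405.8 -277.4   25. ]
long nearL [ 408.4 -188.2   25. ]
L far [ 593.6 -191.4   25. ]
R far [ 599.1 -284.2   25. ]
creamcap [532.9  30.7 105. ]
```

```bash
python3 -m creep '[{"hand":255,"offset":[1.5,0,25],"spin":0},{"hand":255,"offset":[1.5,0,45],"spin":0},{"hand":255,"offset":[1.5,0,60],"spin":0},{"hand":255,"offset":[1.5,0,68],"spin":0},{"hand":255,"offset":[1.5,0,72],"spin":0},{"hand":255,"offset":[1.5,0,74],"spin":0},{"hand":255,"offset":[1.5,0,74.5],"spin":0},{"hand":255,"offset":[1.5,0,74.5],"spin":0}]'
```

```text
time: 5.35
position: [446.3, -115.3, 62.0]
tcp_rot: [3.141, -0.001, -0.0]
force: [-0.9, 0.3, -1.4]
opening: 39.6
finger_force: 30.0
```

```bash
python3 -m creep '[{"hand":255,"offset":[0,0,0.7],"spin":0},{"hand":255,"offset":[0,0,0.7],"spin":0},{"hand":70,"offset":[0,0,0.7],"spin":0},{"hand":70,"offset":[0,0,0.7],"spin":0},{"hand":70,"offset":[0,0,0.7],"spin":0},{"hand":70,"offset":[0,0,0.7],"spin":0},{"hand":70,"offset":[0,0,-30],"spin":0},{"hand":70,"offset":[0,0,-60],"spin":0},{"hand":0,"offset":[0,0,-90],"spin":0},{"hand":0,"offset":[0,0,-90],"spin":0},{"hand":0,"offset":[85,-147,-90],"spin":0},{"hand":0,"offset":[85,-147,-90],"spin":0},{"hand":0,"offset":[85,-147,-90],"spin":0},{"hand":0,"offset":[85,-147,-90],"spin":0},{"hand":0,"offset":[85,-147,-90],"spin":0},{"hand":0,"offset":[85,-147,-90],"spin":0}]'; python3 - <<'E'
from h import *
s=manip.sense(); f=grab_frame('wrist'); g=grab_frame('top'); np.save('w3.npy',f); import pickle; pickle.dump(s,open('w3.pkl','wb'))
o=np.vstack([cv2.resize(f,(560,420))[:,:,::-1], cv2.resize(g[140:275,180:420],None,fx=560/240,fy=560/240)[:180,:,::-1]])
cv2.imwrite('pics/w3.png',o)
E
```

```text
time: 6.95
position: [530.6, 31.5, 150.7]
tcp_rot: [3.142, 0.002, 0.0]
force: [-0.7, -0.3, 0.0]
opening: 87.9
finger_force: 0.0
```

View pics/w3.png

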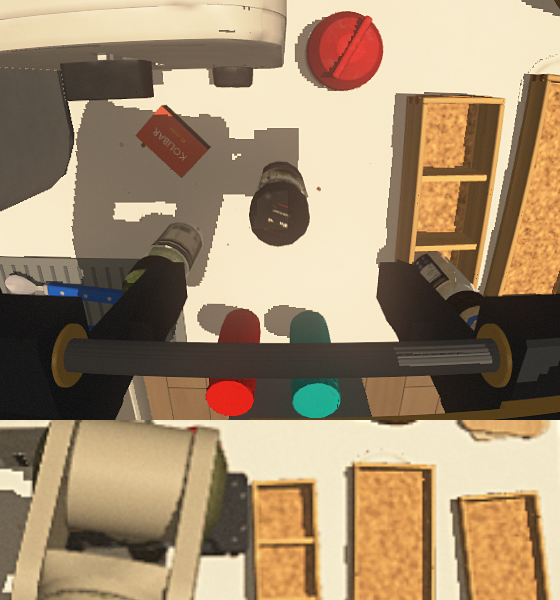

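The cream cap is at (279,216), and the blue jar stands in the near cell. The toaster's front edge is around row 85 and the timer is at (345,50).

```bash
python3 - <<'E'
from h import *
import pickle
np.set_printoptions(precision=1,suppress=True)
s=pickle.load(open('w3.pkl','rb')); W=cam('wrist',s)
for n,p,z in [('cream',(279,216),105),('timer',(345,50),50),('toaster knob',(232,85),50),('tst',(110,95),50),('match',(172,140),16)]: print(n,onz(W,p,z))
E
```

```text
cream [534.   31.9 105. ]
timer [642.6 -15.9  50. ]
toaster knob [617.7  67.1  50. ]
tst [612.3 161.2  50. ]
match [572.7 125.7  16. ]
```

```bash
python3 -m creep '[{"hand":0,"offset":[2,0,0],"spin":-0.15},{"hand":0,"offset":[2,0,0],"spin":-0.3},{"hand":0,"offset":[2,0,0],"spin":-0.45},{"hand":0,"offset":[2,0,0],"spin":-0.6},{"hand":0,"offset":[2,0,0],"spin":-0.75},{"hand":0,"offset":[2,0,0],"spin":-0.9},{"hand":0,"offset":[2,0,0],"spin":-1.05},{"hand":0,"offset":[2,0,0],"spin":-1.2},{"hand":0,"offset":[2,0,0],"spin":-1.35},{"hand":0,"offset":[2,0,0],"spin":-1.5},{"hand":0,"offset":[2,0,0],"spin":-1.65},{"hand":0,"offset":[2,0,0],"spin":-1.8},{"hand":0,"offset":[2,0,0],"spin":-1.95},{"hand":0,"offset":[2,0,0],"spin":-2.1},{"hand":0,"offset":[2,0,0],"spin":-2.25},{"hand":0,"offset":[2,0,0],"spin":-2.4},{"hand":0,"offset":[2,0,0],"spin":-2.55},{"hand":0,"offset":[2,0,0],"spin":-2.7},{"hand":0,"offset":[2,0,0],"spin":-2.85},{"hand":0,"offset":[2,0,0],"spin":-3.0}]'; python3 -m creep '[{"hand":0,"offset":[0,0,0],"spin":-0.14},{"hand":0,"offset":[0,0,35],"spin":-0.14},{"hand":0,"offset":[0,0,65],"spin":-0.14},{"hand":0,"offset":[0,0,90],"spin":-0.14},{"hand":0,"offset":[0,0,94.7],"spin":-0.14},{"hand":0,"offset":[0,0,94.7],"spin":-0.14},{"hand":255,"offset":[0,0,94.7],"spin":-0.14},{"hand":255,"offset":[0,0,94.7],"spin":-0.14},{"hand":255,"offset":[0,0,94.7],"spin":-0.14},{"hand":255,"offset":[0,0,94.7],"spin":-0.14},{"hand":255,"offset":[0,0,94.7],"spin":-0.14},{"hand":255,"offset":[0,0,94.7],"spin":-0.14},{"hand":255,"offset":[0,0,94.7],"spin":-0.14}]'
```

```text
time: 9.05
position: [532.7, 30.5, 151.7]
tcp_rot: [-3.141, 0.0, 3.004]
force: [-0.2, -0.9, 0.7]
opening: 88.2
finger_force: 0.0
time: 10.35
position: [533.1, 31.8, 57.0]
tcp_rot: [3.141, 0.0, 3.14]
force: [-0.2, 0.3, 1.2]
opening: 39.8
finger_force: 30.0
```

```bash
python3 -m creep '[{"hand":255,"offset":[0,0,-20],"spin":0},{"hand":255,"offset":[0,0,-50],"spin":0},{"hand":255,"offset":[0,0,-80],"spin":0},{"hand":255,"offset":[6,-36,-80],"spin":0},{"hand":255,"offset":[12,-72,-80],"spin":0},{"hand":255,"offset":[17,-110,-80],"spin":0},{"hand":255,"offset":[22,-146,-80],"spin":0},{"hand":255,"offset":[22,-146,-80],"spin":0},{"hand":255,"offset":[22,-146,-80],"spin":0},{"hand":255,"offset":[22,-146,-55],"spin":0},{"hand":255,"offset":[22,-146,-35],"spin":0},{"hand":255,"offset":[22,-146,-20],"spin":0},{"hand":255,"offset":[22,-146,-12],"spin":0},{"hand":255,"offset":[22,-146,-8],"spin":0},{"hand":255,"offset":[22,-146,-6],"spin":0},{"hand":255,"offset":[22,-146,-5],"spin":0},{"hand":255,"offset":[22,-146,-5],"spin":0},{"hand":255,"offset":[22,-146,-5],"spin":0}]'
```

```text
time: 12.15
position: [511.1, -114.3, 62.3]
tcp_rot: [-3.141, 0.001, 3.14]
force: [-0.0, -0.5, -0.5]
opening: 39.6
finger_force: 30.0
```

```bash
python3 -m creep '[{"hand":255,"offset":[0,0,0.5],"spin":0},{"hand":70,"offset":[0,0,0.5],"spin":0},{"hand":70,"offset":[0,0,0.5],"spin":0},{"hand":70,"offset":[0,0,0.5],"spin":0},{"hand":70,"offset":[0,0,0.5],"spin":0},{"hand":70,"offset":[0,0,-30],"spin":0},{"hand":70,"offset":[0,0,-60],"spin":0},{"hand":0,"offset":[0,0,-100],"spin":0},{"hand":0,"offset":[0,0,-100],"spin":0},{"hand":0,"offset":[36.5,240,-100],"spin":0},{"hand":0,"offset":[36.5,240,-100],"spin":0},{"hand":0,"offset":[36.5,240,-100],"spin":0},{"hand":0,"offset":[36.5,240,-100],"spin":0},{"hand":0,"offset":[36.5,240,-100],"spin":0},{"hand":0,"offset":[36.5,240,-100],"spin":0},{"hand":0,"offset":[36.5,240,-100],"spin":0},{"hand":0,"offset":[36.5,240,-100],"spin":0}]'; python3 - <<'E'
from h import *
s=manip.sense(); f=grab_frame('wrist'); g=grab_frame('top'); np.save('w4.npy',f); import pickle; pickle.dump(s,open('w4.pkl','wb'))
o=np.vstack([f[:,:,::-1], cv2.resize(g[140:275,180:420],None,fx=560/240,fy=560/240)[135:315,:,::-1]])
cv2.imwrite('pics/w4.png',o)
E
```

```text
time: 13.85
position: [474.9, 124.9, 161.6]
tcp_rot: [-3.141, -0.0, 3.139]
force: [-0.9, 0.1, 0.2]
opening: 88.1
finger_force: 0.0
```

View pics/w4.png

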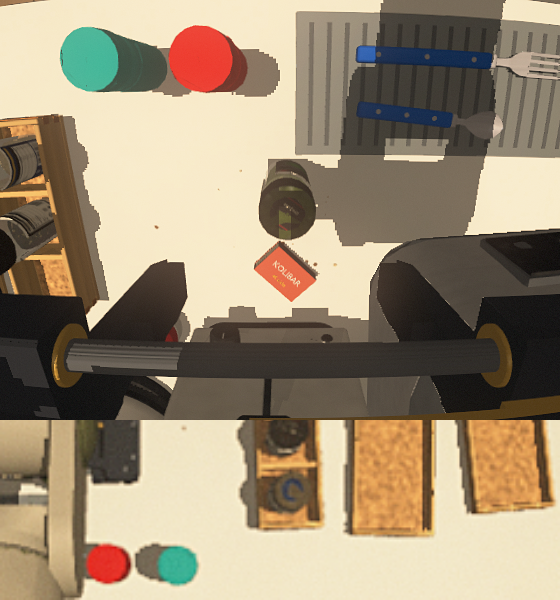

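Blue and cream stand in their cells. The green cap is at (288,207). The cooker's corner is close to the right finger at about (380,270).

```bash
python3 - <<'E'
from h import *
import pickle
np.set_printoptions(precision=1,suppress=True)
s=pickle.load(open('w4.pkl','rb')); W=cam('wrist',s); T=cam('top')
print('green',onz(W,(288,207),105))
for z in(0,60,120,200,310):
    print(z,'wrist',[onz(W,p,z)[:2] for p in((371,300),(395,247),(470,235),(550,230))],'top',[onz(T,(95+u/2.4,130+v/2.4),z)[:2] for u,v in((190,60),(188,120),(150,158),(100,170))])
print('scene-free: fork, spoon ends', [onz(W,p,10)[:2] for p in((357,53),(560,66),(359,109),(502,126))])
h=cv2.cvtColor(np.load('w4.npy'),cv2.COLOR_RGB2HSV); m=cv2.inRange(h,(105,120,30),(125,255,255))
k,l,st,c=cv2.connectedComponentsWithStats(m)
for i in range(1,k):
    if st[i,4]>200:
        q=np.array([onz(W,p,11)[:2] for p in np.argwhere(l==i)[:,::-1]]).astype(np.float32); print(cv2.minAreaRect(q),q.mean(0))
E
```

```text
green [470.1 128.2 105. ]
0 wrist [array([611.7, 221.7]), array([548.1, 241.7]), array([535.4, 321.3]), array([530.8, 414. ])] top [array([648.4, 219.6]), array([581.3, 220.5]), array([539.6, 261.7]), array([526.9, 317. ])]
60 wrist [array([573.4, 204.6]), array([521. , 221.1]), array([510.5, 286.7]), array([506.7, 363.2])] top [array([634.7, 208.4]), array([570.8, 209.2]), array([531.1, 248.5]), array([519. , 301.1])]
120 wrist [array([535.2, 187.5]), array([493.9, 200.5]), array([485.6, 252.2]), array([482.6, 312.4])] top [array([621. , 197.1]), array([560.3, 198. ]), array([522.6, 235.3]), array([511.1, 285.3])]
200 wrist [array([484.2, 164.7]), array([457.8, 173. ]), array([452.5, 206.1]), array([450.5, 244.7])] top [array([602.7, 182.2]), array([546.3, 183. ]), array([511.3, 217.6]), array([500.6, 264.1])]
310 wrist [array([414.1, 133.3]), array([408.1, 135.2]), array([406.9, 142.7]), array([406.4, 151.5])] top [array([577.6, 161.7]), array([527.1, 162.4]), array([495.8, 193.4]), array([486.1, 235. ])]
scene-free: fork, spoon ends [array([361.4, 189.2]), array([364., 382.]), array([408.9, 193.2]), array([421.5, 330.4])]
((363.08953857421875, 249.57275390625), (121.76111602783203, 14.206222534179688), 89.06279754638672) [363.  248.3]
((412.8271789550781, 235.0091094970703), (88.22431182861328, 13.876386642456055), 84.43594360351562) [412.8 234.6]
```

```bash
python3 -m creep '[{"hand":0,"offset":[4,3,0],"spin":-0.15},{"hand":0,"offset":[4,3,0],"spin":-0.3},{"hand":0,"offset":[4,3,0],"spin":-0.45},{"hand":0,"offset":[4,3,0],"spin":-0.6},{"hand":0,"offset":[4,3,0],"spin":-0.6},{"hand":0,"offset":[4,3,40],"spin":-0.6},{"hand":0,"offset":[4,3,75],"spin":-0.6},{"hand":0,"offset":[4,3,100],"spin":-0.6},{"hand":0,"offset":[4,3,105],"spin":-0.6},{"hand":0,"offset":[4,3,105],"spin":-0.6},{"hand":255,"offset":[4,3,105],"spin":-0.6},{"hand":255,"offset":[4,3,105],"spin":-0.6},{"hand":255,"offset":[4,3,105],"spin":-0.6},{"hand":255,"offset":[4,3,105],"spin":-0.6},{"hand":255,"offset":[4,3,105],"spin":-0.6},{"hand":255,"offset":[4,3,105],"spin":-0.6},{"hand":255,"offset":[4,3,105],"spin":-0.6}]'
```

```text
time: 15.65
position: [470.9, 128.8, 57.0]
tcp_rot: [-3.141, 0.0, -2.543]
force: [0.1, 0.1, 0.8]
opening: 39.4
finger_force: 30.0
```

```bash
python3 -m creep '[{"hand":255,"offset":[0,0,-20],"spin":0},{"hand":255,"offset":[0,0,-55],"spin":0},{"hand":255,"offset":[0,0,-100],"spin":0},{"hand":255,"offset":[10,-52,-100],"spin":0},{"hand":255,"offset":[20,-104,-100],"spin":0},{"hand":255,"offset":[30,-155,-100],"spin":0.15},{"hand":255,"offset":[40,-206,-100],"spin":0.3},{"hand":255,"offset":[49,-258,-100],"spin":0.45},{"hand":255,"offset":[49,-258,-100],"spin":0.6},{"hand":255,"offset":[49,-258,-100],"spin":0.6},{"hand":255,"offset":[49,-258,-100],"spin":0.6}]'; python3 - <<'E'
from h import *
s=manip.sense(); f=grab_frame('wrist'); import pickle; pickle.dump(s,open('w5.pkl','wb'))
cv2.imwrite('pics/w5.png',f[:,:,::-1])
E
```

```text
time: 16.75
position: [575.2, -111.2, 156.5]
tcp_rot: [3.141, -0.001, -3.139]
force: [-0.7, 0.4, -1.4]
opening: 39.6
finger_force: 30.0
```

View pics/w5.png

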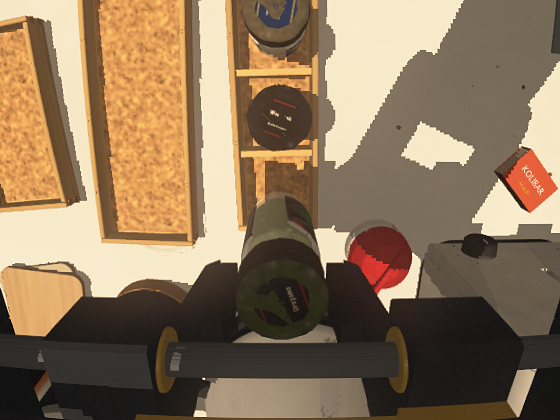

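The green jar is above the far cell. The divider is at row 154, and the rack's far end is at row 228. The timer is clear of the fingers.

```bash
python3 - <<'E'
from h import *
import pickle
np.set_printoptions(precision=1,suppress=True)
s=pickle.load(open('w5.pkl','rb')); W=cam('wrist',s)
for n,p,z in [('cap',(283,292),205),('div',(278,154),40),('farL',(241,229),40),('edgeR',(316,225),40),('inL',(243,160),40),('inR',(312,160),40),('cream',(280,118),110),('blue',(276,16),110),
 ('long far L',(103,241),25),('long farR',(195,243),25),('kettle',(280,335),0),('kettle',(280,335),100)]: print(n,onz(W,p,z))
E
```

```text
cap [ 573.8 -111.8  205. ]
div [ 543.8 -115.2   40. ]
farL [ 610.1 -147.8   40. ]
edgeR [606.2 -81.9  40. ]
inL [ 548.8 -144.2   40. ]
inR [548.7 -87.1  40. ]
cream [ 509.8 -113.4  110. ]
blue [ 451.5 -115.8  110. ]
long far L [ 629.1 -283.4   25. ]
long farR [ 630.3 -193.6   25. ]
kettle [ 753.4 -113.5    0. ]
kettle [ 676.5 -113.2  100. ]
```

```bash
python3 -m creep '[{"hand":255,"offset":[-2,-1,30],"spin":0},{"hand":255,"offset":[-2,-1,55],"spin":0},{"hand":255,"offset":[-2,-1,75],"spin":0},{"hand":255,"offset":[-2,-1,86],"spin":0},{"hand":255,"offset":[-2,-1,91],"spin":0},{"hand":255,"offset":[-2,-1,93],"spin":0},{"hand":255,"offset":[-2,-1,94],"spin":0},{"hand":255,"offset":[-2,-1,94.5],"spin":0},{"hand":255,"offset":[-2,-1,94.8],"spin":0},{"hand":255,"offset":[-2,-1,94.8],"spin":0},{"hand":70,"offset":[-2,-1,94.8],"spin":0},{"hand":70,"offset":[-2,-1,94.8],"spin":0},{"hand":70,"offset":[-2,-1,94.8],"spin":0},{"hand":70,"offset":[-2,-1,94.8],"spin":0},{"hand":70,"offset":[-2,-1,60],"spin":0},{"hand":70,"offset":[-2,-1,20],"spin":0},{"hand":70,"offset":[-2,-1,-20],"spin":0},{"hand":70,"offset":[-2,-1,-50],"spin":0},{"hand":70,"offset":[-2,-1,-50],"spin":0}]'; python3 -c "
from h import *
print(manip.sense()['position'],manip.sense()['joints'])"
```

```text
time: 18.7
position: [579.1, -113.5, 211.4]
tcp_rot: [-3.139, 0.007, 3.14]
force: [0.2, 0.4, -0.4]
opening: 63.8
finger_force: 0.0
[ 579.08797855 -113.51610208  211.3775556 ] [-3.91954989e-01  4.48643047e-01  1.28498036e+00  6.18013479e-06
  1.40002142e+00 -1.96101424e+00]
```

```bash
python3 -m creep '[{"hand":168,"offset":[214,60,0],"spin":0},{"hand":168,"offset":[214,60,0],"spin":0},{"hand":168,"offset":[214,60,0],"spin":0},{"hand":168,"offset":[214,60,0],"spin":0},{"hand":168,"offset":[214,60,0],"spin":0},{"hand":168,"offset":[214,60,0],"spin":0.15},{"hand":168,"offset":[214,100,0],"spin":0.3},{"hand":168,"offset":[214,145,0],"spin":0.45},{"hand":168,"offset":[214,190,0],"spin":0.6},{"hand":168,"offset":[214,235,0],"spin":0.75},{"hand":168,"offset":[214,280,0],"spin":0.9},{"hand":168,"offset":[214,320,0],"spin":1.05},{"hand":168,"offset":[214,360,0],"spin":1.2},{"hand":168,"offset":[214,392,0],"spin":1.35},{"hand":168,"offset":[214,392,0],"spin":1.5},{"hand":168,"offset":[214,392,30],"spin":1.571},{"hand":168,"offset":[214,392,60],"spin":1.571},{"hand":168,"offset":[214,392,86],"spin":1.571},{"hand":168,"offset":[214,392,86],"spin":1.571},{"hand":168,"offset":[214,392,86],"spin":1.571}]'; python3 - <<'E'
from h import *
s=manip.sense(); f=grab_frame('wrist'); np.save('w6.npy',f); import pickle; pickle.dump(s,open('w6.pkl','wb'))
cv2.imwrite('pics/w6.png',f[:,:,::-1]); W=cam('wrist',s); print(s['position'],s['tcp_rot'],s['joints'][5])
h=cv2.cvtColor(f,cv2.COLOR_RGB2HSV); m=cv2.inRange(h,(105,120,30),(125,255,255))
k,l,st,c=cv2.connectedComponentsWithStats(m)
for i in range(1,k):
    if st[i,4]>200:
        q=np.array([onz(W,p,11)[:2] for p in np.argwhere(l==i)[:,::-1]]).astype(np.float32); print(st[i],cv2.minAreaRect(q),q.mean(0),q.min(0),q.max(0))
E
```

```text
time: 20.7
position: [364.3, 279.4, 121.1]
tcp_rot: [-3.141, 0.0, 1.57]
force: [0.5, 0.1, 0.6]
opening: 30.1
finger_force: 0.0
[364.26988346 279.40896566 121.12321923] [-3.14098339e+00  2.24223296e-04  1.56966660e+00] 0.39929189327369
[ 271  156   18  132 1982] ((362.8588562011719, 249.52110290527344), (120.37627410888672, 13.428025245666504), 88.98435974121094) [362.91946 253.10776] [355.3314  189.44077] [370.34583 309.6129 ]
[ 326  193   26   71 1033] ((413.6947021484375, 245.98910522460938), (64.87029266357422, 14.071309089660645), 84.18617248535156) [413.74725 247.54958] [404.30884 213.76204] [423.31982 278.57816]
```

View pics/w6.png

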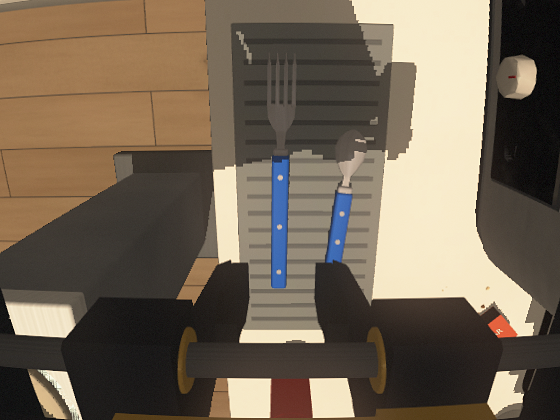

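```bash
python3 -m creep '[{"hand":168,"offset":[4,-1.2,40],"spin":0},{"hand":168,"offset":[4,-1.2,75],"spin":0},{"hand":168,"offset":[4,-1.2,95],"spin":0},{"hand":168,"offset":[4,-1.2,108],"spin":0},{"hand":168,"offset":[4,-1.2,112],"spin":0},{"hand":168,"offset":[4,-1.2,115],"spin":0},{"hand":168,"offset":[4,-1.2,115],"spin":0},{"hand":168,"offset":[4,-1.2,115],"spin":0},{"hand":255,"offset":[4,-1.2,115],"spin":0},{"hand":255,"offset":[4,-1.2,115],"spin":0},{"hand":255,"offset":[4,-1.2,115],"spin":0},{"hand":255,"offset":[4,-1.2,115],"spin":0},{"hand":255,"offset":[4,-1.2,115],"spin":0}]'
```

```text
time: 22.05
position: [363.1, 283.5, 5.9]
tcp_rot: [3.142, -0.0, 1.569]
force: [-0.4, 0.4, -0.0]
opening: 0.6
finger_force: 0.0
```

```bash
python3 - <<'E'
from h import *
s=manip.sense(); f=grab_frame('wrist')
cv2.imwrite('pics/w7.png',f[:,:,::-1])
E
```

```text
(no output)
```

View pics/w7.png

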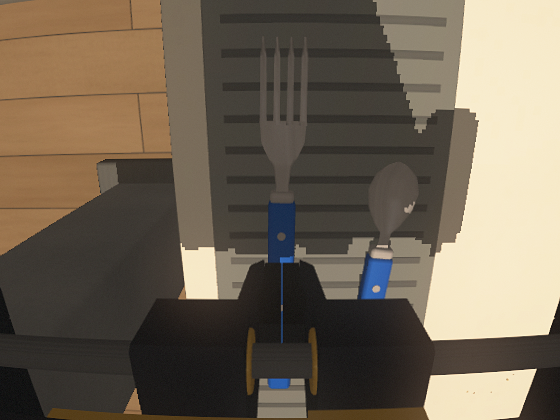

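The shut fingers are above the blue handle, which shows through the slit between them, so the grip was too high. I'll open and go lower in steps while watching the force.

```bash
python3 -m creep '[{"hand":168,"offset":[0,0,0],"spin":0},{"hand":168,"offset":[0,0,0],"spin":0},{"hand":168,"offset":[0,0,0],"spin":0},{"hand":168,"offset":[0,0,2],"spin":0},{"hand":168,"offset":[0,0,2],"spin":0}]';python3 -m creep '[{"hand":168,"offset":[0,0,1],"spin":0},{"hand":168,"offset":[0,0,1],"spin":0}]';python3 -m creep '[{"hand":168,"offset":[0,0,1],"spin":0},{"hand":168,"offset":[0,0,1],"spin":0}]'
```

```text
time: 22.6
position: [363.0, 283.4, 3.7]
tcp_rot: [-3.141, 0.0, 1.569]
force: [0.9, 0.1, 0.1]
opening: 30.1
finger_force: 0.0
time: 22.8
position: [363.0, 283.4, 2.8]
tcp_rot: [-3.141, 0.0, 1.569]
force: [-0.3, 0.1, -0.6]
opening: 29.8
finger_force: 0.0
time: 23.0
position: [363.1, 283.4, 1.8]
tcp_rot: [-3.141, 0.0, 1.569]
force: [0.8, -0.4, 0.0]
opening: 30.3
finger_force: 0.0
```

```bash
python3 -m creep '[{"hand":168,"offset":[0,0,1],"spin":0},{"hand":168,"offset":[0,0,2],"spin":0},{"hand":168,"offset":[0,0,2],"spin":0}]';python3 -m creep '[{"hand":168,"offset":[0,0,1],"spin":0},{"hand":168,"offset":[0,0,1],"spin":0}]';python3 -m creep '[{"hand":255,"offset":[0,0,0],"spin":0},{"hand":255,"offset":[0,0,0],"spin":0},{"hand":255,"offset":[0,0,0],"spin":0},{"hand":255,"offset":[0,0,0],"spin":0}]'
```

```text
time: 23.3
position: [363.0, 283.4, -0.2]
tcp_rot: [-3.141, 0.0, 1.569]
force: [-0.2, 0.1, -0.1]
opening: 30.0
finger_force: 0.0
time: 23.5
position: [363.1, 283.4, -1.2]
tcp_rot: [-3.141, 0.0, 1.569]
force: [0.2, -0.6, 0.4]
opening: 30.3
finger_force: 0.0
time: 23.9
position: [363.1, 283.5, -1.0]
tcp_rot: [3.142, -0.0, 1.569]
force: [0.5, -1.4, -0.7]
opening: 1.0
finger_force: 0.0
```

```bash
python3 -m creep '[{"hand":168,"offset":[0,0,0],"spin":0},{"hand":168,"offset":[0,0,0],"spin":0},{"hand":168,"offset":[0,0,0],"spin":0},{"hand":168,"offset":[0,0,1],"spin":0},{"hand":168,"offset":[0,0,2],"spin":0},{"hand":168,"offset":[0,0,2],"spin":0}]';for i in 1 2 3; do python3 -m creep '[{"hand":168,"offset":[0,0,1],"spin":0},{"hand":168,"offset":[0,0,1.5],"spin":0},{"hand":168,"offset":[0,0,1.5],"spin":0}]' | egrep 'posi|force'; done
```

```text
time: 24.5
position: [363.0, 283.4, -3.2]
tcp_rot: [-3.141, 0.0, 1.569]
force: [0.3, 0.1, -0.7]
opening: 30.0
finger_force: 0.0
position: [363.1, 283.4, -4.7]
force: [-0.3, 0.4, 0.5]
finger_force: 0.0
position: [363.1, 283.4, -6.1]
force: [0.1, -0.4, -0.7]
finger_force: 0.0
position: [363.1, 283.4, -7.7]
force: [-0.9, 0.7, 0.2]
finger_force: 0.0
```

```bash
python3 -m creep '[{"hand":255,"offset":[0,0,0],"spin":0},{"hand":255,"offset":[0,0,0],"spin":0},{"hand":255,"offset":[0,0,0],"spin":0},{"hand":255,"offset":[0,0,0],"spin":0}]';  python3 - <<'E'
from h import *
f=grab_frame('wrist'); g=grab_frame('scene')
cv2.imwrite('pics/w8.png',np.vstack([f[:,:,::-1],cv2.resize(g[240:420,60:340],(560,360))[:180+180:2][:180,:,::-1]*0+cv2.resize(g[270:400,120:300],(560,180))[:,:,::-1]]))
E
```

```text
time: 25.8
position: [363.1, 283.5, -7.6]
tcp_rot: [-3.142, -0.0, 1.569]
force: [-0.1, -0.1, 1.2]
opening: 0.8
finger_force: 0.0
```

View pics/w8.png

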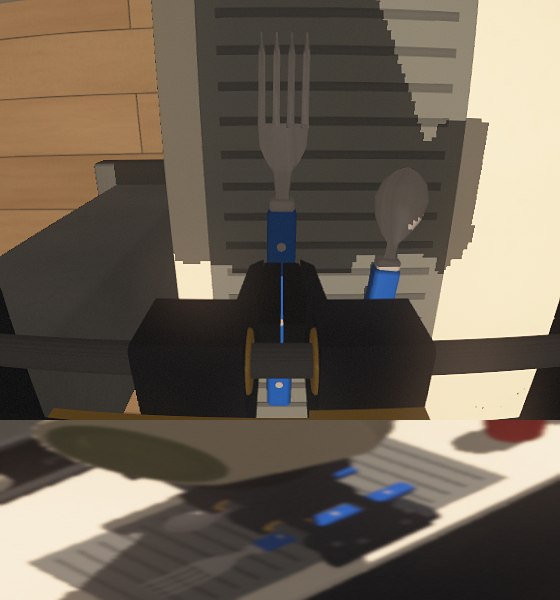

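```bash
python3 - <<'E'
from h import *
c=camera_model('wrist'); M=np.linalg.inv(c['mount']); f=210/np.tan(np.radians(c['vfov'])/2)
C=(f,c['cx'],c['cy'],c['k1'],M[:3,:3],M[:3,3])
for d in(0,5,10,15,19,25,30): print(d,[proj(C,(x,0,-d)).round(0) for x in(0,9,11)])
s=manip.sense(); W=cam('wrist',s); print([onz(W,p,13).round(1) for p in((281,212),(281,240),(279,403))])
E
```

```text
0 [array([280., 247.]), array([280., 231.]), array([280., 228.])]
5 [array([280., 250.]), array([280., 235.]), array([280., 231.])]
10 [array([280., 254.]), array([280., 238.]), array([280., 235.])]
15 [array([280., 259.]), array([280., 242.]), array([280., 239.])]
19 [array([280., 262.]), array([280., 246.]), array([280., 242.])]
25 [array([280., 268.]), array([280., 251.]), array([280., 247.])]
30 [array([280., 273.]), array([280., 255.]), array([280., 252.])]
[array([363.8, 310.3,  13. ]), array([363.7, 296.1,  13. ]), array([362.3, 191.7,  13. ])]
```

```bash
python3 -c "
from station import manip; print(manip.grasp_offset, [a for a in dir(manip) if a[0]!='_'])"; python3 -m creep '[{"hand":168,"offset":[0,0,0],"spin":0},{"hand":168,"offset":[0,0,0],"spin":0},{"hand":168,"offset":[0,0,0],"spin":0},{"hand":168,"offset":[0,0,1],"spin":0},{"hand":168,"offset":[0,0,2],"spin":0},{"hand":168,"offset":[0,0,3],"spin":0},{"hand":168,"offset":[0,0,3],"spin":0}]';for i in 1 2 ; do python3 -m creep '[{"hand":168,"offset":[0,0,1],"spin":0},{"hand":168,"offset":[0,0,2],"spin":0},{"hand":168,"offset":[0,0,2],"spin":0}]' | egrep 'posi|force'; done
```

```text
18.700000000000003 ['MotionError', 'grasp_offset', 'hand_in', 'sense']
time: 26.6
position: [363.0, 283.4, -10.7]
tcp_rot: [-3.141, 0.0, 1.569]
force: [-0.0, -0.1, -0.1]
opening: 29.7
finger_force: 0.0
position: [363.0, 283.4, -12.7]
force: [-0.1, 0.7, -0.1]
finger_force: 0.0
position: [363.0, 283.4, -14.7]
force: [0.4, 0.7, -1.0]
finger_force: 0.0
```

```bash
python3 -m creep '[{"hand":255,"offset":[0,0,0],"spin":0},{"hand":255,"offset":[0,0,0],"spin":0},{"hand":255,"offset":[0,0,0],"spin":0},{"hand":255,"offset":[0,0,0],"spin":0}]'|egrep 'open|force'; for i in 1 2; do python3 -m creep '[{"hand":255,"offset":[0,0,1],"spin":0},{"hand":255,"offset":[0,0,2],"spin":0},{"hand":255,"offset":[0,0,2],"spin":0}]' | egrep 'posi|force|open'; done
```

```text
force: [0.2, 0.6, 0.1]
opening: 1.1
finger_force: 0.0
position: [363.0, 283.4, -16.7]
force: [-0.7, -0.1, 1.1]
opening: 0.4
finger_force: 0.0
position: [363.0, 283.4, -18.7]
force: [0.3, -0.6, 1.1]
opening: 0.2
finger_force: 0.0
```

```bash
for i in 1 2 3 4; do python3 -m creep '[{"hand":255,"offset":[0,0,1],"spin":0},{"hand":255,"offset":[0,0,1.5],"spin":0},{"hand":255,"offset":[0,0,1.5],"spin":0}]' | egrep 'posi|^force'; done;  python3 - <<'E'
from h import *
f=grab_frame('wrist'); g=grab_frame('scene')
cv2.imwrite('pics/w9.png',np.vstack([f[180:420,:,::-1],cv2.resize(g[250:410,100:320],(560,360))[:,:,::-1]]))
E
```

```text
position: [363.0, 283.4, -20.2]
force: [-0.1, 0.1, -0.4]
position: [363.2, 283.5, -21.2]
force: [-1.8, -0.9, 7.1]
position: [363.2, 283.5, -21.3]
force: [-7.9, -5.4, 29.7]
position: [363.3, 283.6, -21.4]
force: [-14.5, -8.6, 51.3]
```

View pics/w9.png

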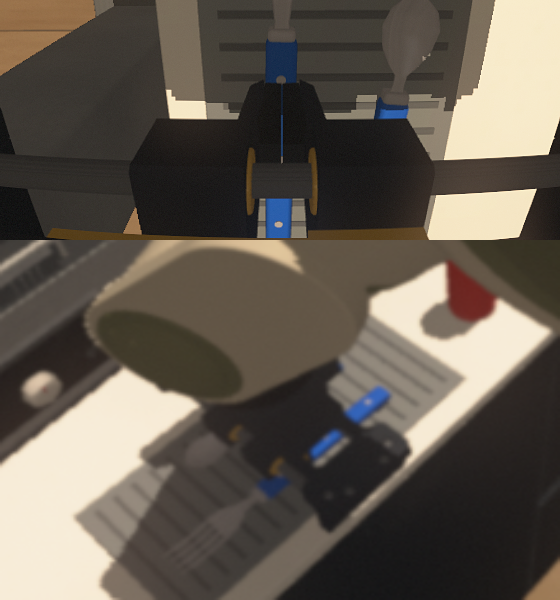

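Contact came at TCP z = -21, which puts the real fingertips about 34 mm behind the TCP. I'll back off, open, and straddle the handle deeper.

```bash
python3 -m creep '[{"hand":255,"offset":[0,0,-10],"spin":0},{"hand":255,"offset":[0,0,-10],"spin":0},{"hand":160,"offset":[0,0,-10],"spin":0},{"hand":160,"offset":[0,0,-10],"spin":0},{"hand":160,"offset":[0,0,-10],"spin":0},{"hand":160,"offset":[0,0,-6],"spin":0},{"hand":160,"offset":[0,0,-3],"spin":0},{"hand":160,"offset":[0,0,0],"spin":0},{"hand":160,"offset":[0,0,0],"spin":0}]'; python3 -m creep '[{"hand":160,"offset":[0,0,1],"spin":0},{"hand":160,"offset":[0,0,2],"spin":0},{"hand":160,"offset":[0,0,2],"spin":0}]'
```

```text
time: 30.4
position: [362.8, 283.3, -25.1]
tcp_rot: [-3.141, 0.0, 1.569]
force: [0.3, 0.5, -0.2]
opening: 32.8
finger_force: 0.0
time: 30.7
position: [363.1, 283.4, -26.6]
tcp_rot: [-3.142, -0.0, 1.569]
force: [-0.2, -0.3, -0.2]
opening: 32.8
finger_force: 0.0
```

```bash
python3 -m creep '[{"hand":160,"offset":[0,0,1],"spin":0},{"hand":160,"offset":[0,0,2],"spin":0},{"hand":160,"offset":[0,0,2],"spin":0}]'; python3 -m creep '[{"hand":255,"offset":[0,0,0],"spin":0},{"hand":255,"offset":[0,0,0],"spin":0},{"hand":255,"offset":[0,0,0],"spin":0},{"hand":255,"offset":[0,0,0],"spin":0},{"hand":255,"offset":[0,0,0],"spin":0}]'
```

```text
time: 31.0
position: [363.1, 283.4, -28.7]
tcp_rot: [-3.142, 0.0, 1.569]
force: [0.4, -0.4, 0.9]
opening: 32.9
finger_force: 0.0
time: 31.5
position: [363.1, 283.5, -28.5]
tcp_rot: [3.142, -0.0, 1.569]
force: [0.2, 0.2, 0.1]
opening: 13.9
finger_force: 30.0
```

```bash
python3 -m creep '[{"hand":255,"offset":[0,0,-20],"spin":0},{"hand":255,"offset":[0,0,-60],"spin":0},{"hand":255,"offset":[0,0,-100],"spin":0},{"hand":255,"offset":[0,0,-140],"spin":0},{"hand":255,"offset":[-40,0,-140],"spin":0},{"hand":255,"offset":[-80,0,-140],"spin":-0.1},{"hand":255,"offset":[-120,0,-140],"spin":-0.22},{"hand":255,"offset":[-160,0,-140],"spin":-0.36},{"hand":255,"offset":[-200,0,-140],"spin":-0.5},{"hand":255,"offset":[-240,0,-140],"spin":-0.64},{"hand":255,"offset":[-283,0,-140],"spin":-0.78},{"hand":255,"offset":[-323,26,-140],"spin":-0.9},{"hand":255,"offset":[-363,53,-140],"spin":-1.04},{"hand":255,"offset":[-403,79,-140],"spin":-1.16},{"hand":255,"offset":[-443,106,-140],"spin":-1.3},{"hand":255,"offset":[-483,132,-140],"spin":-1.42},{"hand":255,"offset":[-523.5,159,-140],"spin":-1.547},{"hand":255,"offset":[-523.5,159,-140],"spin":-1.547},{"hand":255,"offset":[-523.5,159,-140],"spin":-1.547},{"hand":255,"offset":[-523.5,159,-140],"spin":-1.547}]'; python3 - <<'E'
from h import *
s=manip.sense(); f=grab_frame('wrist'); g=grab_frame('top'); import pickle; pickle.dump(s,open('w10.pkl','wb'))
cv2.imwrite('pics/w10.png',np.vstack([f[:,:,::-1],cv2.resize(g[140:275,180:420],None,fx=560/240,fy=560/240)[50:230,:,::-1]])); print(s['position'],s['tcp_rot'])
E
```

```text
time: 33.5
position: [520.4, -239.2, 111.2]
tcp_rot: [3.141, -0.001, 3.115]
force: [0.4, 0.9, -0.5]
opening: 13.8
finger_force: 30.0
[ 520.42163182 -239.21470667  111.17478982] [ 3.14071913e+00 -9.68120189e-04  3.11523005e+00]
```

View pics/w10.png

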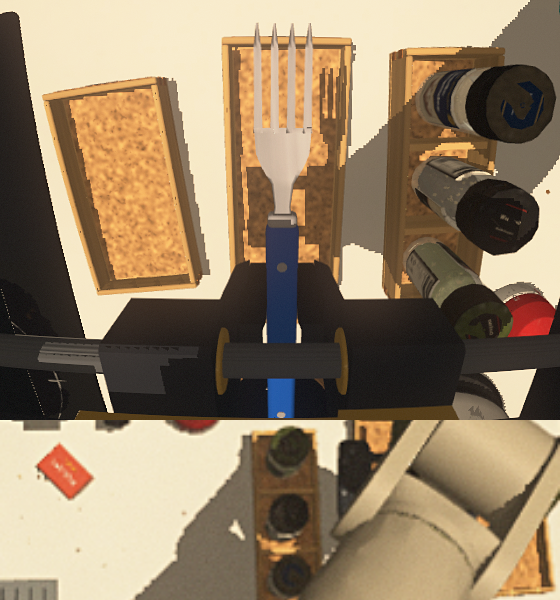

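The fork is held level and in line with the bin. The near rim corners are (224,38) and (352,44), and the short bin's corners are (44,95), (165,78), (203,275) and (99,293). All three jars stand in the rack. That was my last picture, so from here on I'll use numbers only.

```bash
python3 - <<'E'
from h import *
import pickle
np.set_printoptions(precision=1,suppress=True)
s=pickle.load(open('w10.pkl','rb')); W=cam('wrist',s)
for n,p,z in [('nearL',(352,44),25),('nearR',(224,38),25),('midR',(232,230),25),('midL',(346,230),25),('tip',(285,25),150),('junction',(282,222),152),
 ('s1',(44,95),25),('s2',(165,78),25),('s3',(203,275),25),('s4',(99,293),25)]: print(n,onz(W,p,z))
E
```

```text
nearL [ 408.4 -188.7   25. ]
nearR [ 402.3 -276.6   25. ]
midR [ 543.2 -280.1   25. ]
midL [ 545.7 -189.8   25. ]
tip [ 415.7 -236.4  150. ]
junction [ 490.7 -239.4  152. ]
s1 [ 433.1 -414.1   25. ]
s2 [ 427.1 -320.3   25. ]
s3 [ 582.8 -307.2   25. ]
s4 [ 599.4 -401.1   25. ]
```

```bash
python3 -m creep '[{"hand":255,"offset":[-3,0,35],"spin":0},{"hand":255,"offset":[-3,0,70],"spin":0},{"hand":255,"offset":[-3,0,95],"spin":0},{"hand":255,"offset":[-3,0,112],"spin":0},{"hand":255,"offset":[-3,0,122],"spin":0},{"hand":255,"offset":[-3,0,128],"spin":0},{"hand":255,"offset":[-3,0,128],"spin":0},{"hand":255,"offset":[-3,0,128],"spin":0}]';python3 -m creep '[{"hand":255,"offset":[0,0,3],"spin":0},{"hand":255,"offset":[0,0,6],"spin":0},{"hand":255,"offset":[0,0,8],"spin":0},{"hand":255,"offset":[0,0,8],"spin":0},{"hand":255,"offset":[0,0,8],"spin":0}]'
```

```text
time: 34.4
position: [524.5, -240.6, -15.7]
tcp_rot: [-3.141, 0.001, 3.116]
force: [0.4, -1.0, -1.0]
opening: 13.5
finger_force: 30.0
time: 34.9
position: [524.0, -240.4, -24.6]
tcp_rot: [3.142, -0.0, 3.116]
force: [-0.6, -0.0, -1.2]
opening: 13.4
finger_force: 30.0
```

```bash
python3 -m creep '[{"hand":255,"offset":[0,0,1],"spin":0},{"hand":255,"offset":[0,0,1.6],"spin":0},{"hand":255,"offset":[0,0,1.6],"spin":0},{"hand":255,"offset":[0,0,1.6],"spin":0}]'; python3 -m creep '[{"hand":180,"offset":[0,0,0],"spin":0},{"hand":180,"offset":[0,0,0],"spin":0},{"hand":180,"offset":[0,0,0],"spin":0},{"hand":180,"offset":[0,0,0],"spin":0},{"hand":180,"offset":[0,0,-10],"spin":0},{"hand":180,"offset":[0,0,-25],"spin":0},{"hand":180,"offset":[0,0,-60],"spin":0},{"hand":180,"offset":[0,0,-100],"spin":0},{"hand":180,"offset":[0,0,-140],"spin":0},{"hand":180,"offset":[0,0,-180],"spin":0},{"hand":180,"offset":[0,0,-180],"spin":0},{"hand":180,"offset":[0,0,-180],"spin":0}]'; cat > blue.py <<'E'
from h import *
import sys
def blue(z):
    s=manip.sense(); f=grab_frame('wrist'); W=cam('wrist',s); print(s['position'].round(1),s['tcp_rot'].round(3))
    h=cv2.cvtColor(f,cv2.COLOR_RGB2HSV); m=cv2.inRange(h,(105,120,30),(125,255,255))
    k,l,st,c=cv2.connectedComponentsWithStats(m)
    for i in range(1,k):
        if st[i,4]>150:
            q=np.array([onz(W,p,z)[:2] for p in np.argwhere(l==i)[:,::-1]]).astype(np.float32); print(st[i],cv2.minAreaRect(q),q.mean(0))
    return f,W
if __name__=='__main__': blue(float(sys.argv[1]))
E
python3 blue.py 14
```

```text
time: 35.3
position: [524.0, -240.5, -26.2]
tcp_rot: [-3.142, -0.0, 3.116]
force: [0.2, 0.4, -0.0]
opening: 13.3
finger_force: 30.0
time: 36.5
position: [524.2, -240.5, 155.2]
tcp_rot: [-3.14, 0.002, 3.116]
force: [0.1, 0.6, -1.0]
opening: 25.8
finger_force: 0.0
[ 524.2 -240.5  155.2] [-3.140e+00  2.000e-03  3.116e+00]
[471  76  28  38 258] ((448.55133056640625, -59.346641540527344), (19.40460205078125, 33.316890716552734), 76.94282531738281) [447.79907  -56.435997]
[275 233  13  41 505] ((594.7216186523438, -244.1360321044922), (11.938448905944824, 43.03028869628906), 88.55575561523438) [ 593.96155 -244.15971]
```

```bash
python3 - <<'E'
from h import *
s=manip.sense(); f=grab_frame('wrist'); W=cam('wrist',s)
h=cv2.cvtColor(f,cv2.COLOR_RGB2HSV)
for x in range(400,632,6):
    p=proj(W,(x,-240-(x-517)*.027,14)); c=tuple(p.round().astype(int)); print(x,c,f[c[1],c[0]] if 0<=c[1]<420 else None,end=' | ')
E
```

```text
400 (np.int64(283), np.int64(38)) [245 229 194] | 406 (np.int64(283), np.int64(46)) [123  92  60] | 412 (np.int64(283), np.int64(53)) [214 147  86] | 418 (np.int64(283), np.int64(61)) [239 173  98] | 424 (np.int64(283), np.int64(68)) [205 139  81] | 430 (np.int64(283), np.int64(76)) [210 143  81] | 436 (np.int64(283), np.int64(83)) [197 134  77] | 442 (np.int64(283), np.int64(90)) [215 143  83] | 448 (np.int64(283), np.int64(98)) [235 165  93] | 454 (np.int64(283), np.int64(105)) [220 149  85] | 460 (np.int64(283), np.int64(112)) [223 199 177] | 466 (np.int64(283), np.int64(119)) [221 196 175] | 472 (np.int64(283), np.int64(126)) [220 195 173] | 478 (np.int64(283), np.int64(133)) [218 193 169] | 484 (np.int64(283), np.int64(140)) [203 179 157] | 490 (np.int64(283), np.int64(147)) [195 172 152] | 496 (np.int64(283), np.int64(154)) [161 141 130] | 502 (np.int64(283), np.int64(160)) [ 74 105 178] | 508 (np.int64(283), np.int64(167)) [63 57 80] | 514 (np.int64(283), np.int64(173)) [95 81 73] | 520 (np.int64(283), np.int64(180)) [62 60 82] | 526 (np.int64(283), np.int64(186)) [56 55 78] | 532 (np.int64(283), np.int64(193)) [62 60 84] | 538 (np.int64(283), np.int64(199)) [60 58 81] | 544 (np.int64(283), np.int64(205)) [59 56 81] | 550 (np.int64(283), np.int64(211)) [61 59 81] | 556 (np.int64(283), np.int64(217)) [66 61 79] | 562 (np.int64(283), np.int64(223)) [61 58 82] | 568 (np.int64(283), np.int64(229)) [60 57 78] | 574 (np.int64(283), np.int64(235)) [ 72 105 177] | 580 (np.int64(283), np.int64(241)) [ 72 103 172] | 586 (np.int64(283), np.int64(247)) [ 74 103 172] | 592 (np.int64(283), np.int64(252)) [ 73 103 173] | 598 (np.int64(283), np.int64(258)) [ 69 101 172] | 604 (np.int64(283), np.int64(263)) [ 69 100 172] | 610 (np.int64(283), np.int64(269)) [ 74 104 173] | 616 (np.int64(283), np.int64(274)) [ 70 101 174] | 622 (np.int64(283), np.int64(280)) [233 171  98] | 628 (np.int64(282), np.int64(285)) [105  77  48] |
```

```bash
python3 -m creep '[{"hand":100,"offset":[24,34,0],"spin":0},{"hand":100,"offset":[52,73,0],"spin":0.14},{"hand":100,"offset":[80,113,0],"spin":0.28},{"hand":50,"offset":[108,152,0],"spin":0.42},{"hand":0,"offset":[136,192,0],"spin":0.56},{"hand":0,"offset":[167,236,0],"spin":0.7},{"hand":0,"offset":[164,280,0],"spin":0.84},{"hand":0,"offset":[161,325,0],"spin":0.98},{"hand":0,"offset":[159,368,0],"spin":1.12},{"hand":0,"offset":[157,410,0],"spin":1.26},{"hand":0,"offset":[154,452,0],"spin":1.4},{"hand":0,"offset":[151.6,491.8,0],"spin":1.54},{"hand":0,"offset":[151.6,491.8,0],"spin":1.641},{"hand":0,"offset":[151.6,491.8,40],"spin":1.641},{"hand":0,"offset":[151.6,491.8,75],"spin":1.641},{"hand":0,"offset":[151.6,491.8,75],"spin":1.641},{"hand":0,"offset":[151.6,491.8,75],"spin":1.641}]'; python3 blue.py 11
```

```text
time: 38.3
position: [385.1, 255.0, 79.1]
tcp_rot: [-3.14, 0.001, 1.475]
force: [0.5, -0.7, 0.6]
opening: 88.0
finger_force: 0.0
[385.1 255.   79.1] [-3.140e+00  1.000e-03  1.475e+00]
[ 310  171   23  111 1923] ((412.8323974609375, 235.8379364013672), (86.95291137695312, 13.799308776855469), 84.299560546875) [413.004   237.74373]
```

```bash
python3 -m creep '[{"hand":0,"offset":[0,0,35],"spin":0},{"hand":0,"offset":[0,0,65],"spin":0},{"hand":0,"offset":[0,0,85],"spin":0},{"hand":0,"offset":[0,0,96],"spin":0},{"hand":0,"offset":[0,0,102],"spin":0},{"hand":0,"offset":[0,0,104],"spin":0},{"hand":0,"offset":[0,0,104],"spin":0}]'; python3 -m creep '[{"hand":0,"offset":[0,0,2],"spin":0},{"hand":0,"offset":[0,0,3],"spin":0},{"hand":0,"offset":[0,0,3],"spin":0}]';  python3 -m creep '[{"hand":255,"offset":[0,0,0],"spin":0},{"hand":255,"offset":[0,0,0],"spin":0},{"hand":255,"offset":[0,0,0],"spin":0},{"hand":255,"offset":[0,0,0],"spin":0},{"hand":255,"offset":[0,0,0],"spin":0},{"hand":255,"offset":[0,0,0],"spin":0},{"hand":255,"offset":[0,0,0],"spin":0},{"hand":255,"offset":[0,0,0],"spin":0}]'
```

```text
time: 39.05
position: [385.8, 255.3, -24.4]
tcp_rot: [3.14, -0.001, 1.475]
force: [-0.2, 0.0, 0.3]
opening: 88.0
finger_force: 0.0
time: 39.35
position: [385.3, 255.2, -28.0]
tcp_rot: [3.141, -0.0, 1.475]
force: [-0.3, 0.8, 0.2]
opening: 88.2
finger_force: 0.0
time: 40.15
position: [385.2, 255.1, -28.2]
tcp_rot: [-3.142, -0.0, 1.475]
force: [0.4, -0.1, 0.4]
opening: 26.4
finger_force: 0.0
```

```bash
python3 -m creep '[{"hand":255,"offset":[0,0,0],"spin":0},{"hand":255,"offset":[0,0,0],"spin":0},{"hand":255,"offset":[0,0,0],"spin":0},{"hand":255,"offset":[0,0,0],"spin":0},{"hand":255,"offset":[0,0,0],"spin":0}]'; python3 blue.py 11
```

```text
time: 40.65
position: [385.2, 255.1, -28.2]
tcp_rot: [-3.142, 0.0, 1.475]
force: [-0.5, -0.7, 0.7]
opening: 13.5
finger_force: 30.0
[385.2 255.1 -28.2] [-3.142  0.     1.475]
[ 266  225   33  118 3384] ((385.7869567871094, 252.716796875), (59.70033645629883, 13.857040405273438), 84.14157104492188) [385.9849  254.27412]
[268 378  27  11 271] ((380.31658935546875, 197.50830078125), (6.677090644836426, 13.109967231750488), 84.53634643554688) [380.24283 197.55742]
```

```bash
python3 -m creep '[{"hand":255,"offset":[0,0,-20],"spin":0},{"hand":255,"offset":[0,0,-60],"spin":0},{"hand":255,"offset":[0,0,-100],"spin":0},{"hand":255,"offset":[0,0,-140],"spin":0},{"hand":255,"offset":[-45,0,-140],"spin":-0.1},{"hand":255,"offset":[-90,1,-140],"spin":-0.22},{"hand":255,"offset":[-133,1,-140],"spin":-0.34},{"hand":255,"offset":[-175,2,-140],"spin":-0.46},{"hand":255,"offset":[-216,2,-140],"spin":-0.58},{"hand":255,"offset":[-256,2.5,-140],"spin":-0.7},{"hand":255,"offset":[-294,24,-140],"spin":-0.82},{"hand":255,"offset":[-332,45,-140],"spin":-0.94},{"hand":255,"offset":[-371,66,-140],"spin":-1.06},{"hand":255,"offset":[-409,88,-140],"spin":-1.18},{"hand":255,"offset":[-448,109,-140],"spin":-1.3},{"hand":255,"offset":[-486,131,-140],"spin":-1.42},{"hand":255,"offset":[-524,152,-140],"spin":-1.54},{"hand":255,"offset":[-563,173,-140],"spin":-1.66},{"hand":255,"offset":[-601,194.7,-140],"spin":-1.743},{"hand":255,"offset":[-601,194.7,-140],"spin":-1.743}]'; python3 -m creep '[{"hand":255,"offset":[0,0,0],"spin":0},{"hand":255,"offset":[0,0,0],"spin":0}]'; python3 - <<'E'
from blue import *
f,W=blue(150)
np.save('w11.npy',f); import pickle; pickle.dump(manip.sense(),open('w11.pkl','wb'))
# wood mask: short-bin contour -> rays onto rim plane
h=cv2.cvtColor(f,cv2.COLOR_RGB2HSV); m=cv2.inRange(h,(8,90,60),(24,255,255)); m=cv2.morphologyEx(m,cv2.MORPH_CLOSE,np.ones((5,5)))
k,l,st,c=cv2.connectedComponentsWithStats(m)
for i in range(1,k):
    if st[i,4]>1500:
        ct=max(cv2.findContours((l==i).astype(np.uint8),cv2.RETR_EXTERNAL,cv2.CHAIN_APPROX_NONE)[0],key=len)
        ap=cv2.approxPolyDP(cv2.convexHull(ct),8,True)[:,0]
        print(st[i],[(p.tolist(),onz(W,p,25)[:2].round(1).tolist()) for p in ap])
E
```

```text
time: 42.7
position: [521.8, -365.7, 110.4]
tcp_rot: [-3.141, -0.0, -3.066]
force: [0.4, -0.2, -0.5]
opening: 13.8
finger_force: 30.0
time: 42.9
position: [521.1, -360.7, 111.8]
tcp_rot: [3.141, -0.0, -3.065]
force: [0.1, 0.7, 0.5]
opening: 13.4
finger_force: 30.0
[ 521.1 -360.7  111.8] [ 3.141 -0.    -3.065]
[ 401  178   40  120 1648] ((496.9381103515625, -304.6960754394531), (7.954860210418701, 56.03293991088867), 87.98729705810547) [ 491.51947 -304.19238]
[ 267  249   30   94 2204] ((529.14404296875, -361.2905578613281), (49.06184005737305, 13.383188247680664), 3.759092092514038) [ 531.26953 -360.74368]
[268 379  26  10 246] ((579.6422119140625, -357.94903564453125), (6.050193786621094, 12.691962242126465), 4.339869499206543) [ 579.48956 -357.87424]
[  355    47   173   281 26756] [([409, 47], [402.3, -281.7]), ([527, 67], [404.6, -190.1]), ([453, 327], [628.2, -197.7]), ([355, 299], [603.8, -292.4])]
[  214    73   127   215 16388] [([340, 75], [425.7, -327.9]), ([332, 273], [580.3, -315.3]), ([226, 286], [599.3, -402.7]), ([214, 76], [433.1, -416.2])]
[ 492   84   68  239 8791] [([559, 84], [412.8, -160.3]), ([552, 322], [620.5, -97.3]), ([515, 322], [621.0, -137.4]), ([492, 298], [596.4, -168.7]), ([543, 86], [416.2, -173.6])]
[  74  378  385   42 4840] [([458, 418], [742.6, -160.1]), ([74, 419], [778.5, -563.1]), ([240, 378], [698.4, -387.6]), ([451, 405], [723.8, -173.4])]
```

```bash
python3 -m creep '[{"hand":255,"offset":[0,0.5,35],"spin":0},{"hand":255,"offset":[0,0.5,70],"spin":0},{"hand":255,"offset":[0,0.5,95],"spin":0},{"hand":255,"offset":[0,0.5,112],"spin":0},{"hand":255,"offset":[0,0.5,122],"spin":0},{"hand":255,"offset":[0,0.5,128],"spin":0},{"hand":255,"offset":[0,0.5,128],"spin":0},{"hand":255,"offset":[0,0.5,128],"spin":0}]';python3 -m creep '[{"hand":255,"offset":[0,0,3],"spin":0},{"hand":255,"offset":[0,0,6],"spin":0},{"hand":255,"offset":[0,0,8],"spin":0},{"hand":255,"offset":[0,0,9.3],"spin":0},{"hand":255,"offset":[0,0,9.3],"spin":0},{"hand":255,"offset":[0,0,9.3],"spin":0}]'
```

```text
time: 43.75
position: [521.7, -361.5, -15.2]
tcp_rot: [-3.14, 0.001, -3.065]
force: [-0.7, -0.4, -0.4]
opening: 13.5
finger_force: 30.0
time: 44.35
position: [521.4, -361.3, -25.5]
tcp_rot: [-3.142, 0.0, -3.065]
force: [-0.3, -0.0, -0.4]
opening: 13.5
finger_force: 30.0
```

```bash
python3 -m creep '[{"hand":180,"offset":[0,0,0.5],"spin":0},{"hand":180,"offset":[0,0,0.5],"spin":0},{"hand":180,"offset":[0,0,0.5],"spin":0},{"hand":180,"offset":[0,0,0.5],"spin":0},{"hand":180,"offset":[0,0,-10],"spin":0},{"hand":180,"offset":[0,0,-25],"spin":0},{"hand":180,"offset":[0,0,-60],"spin":0},{"hand":180,"offset":[0,0,-100],"spin":0},{"hand":180,"offset":[0,0,-140],"spin":0},{"hand":180,"offset":[0,0,-180],"spin":0},{"hand":180,"offset":[0,0,-220],"spin":0},{"hand":180,"offset":[0,0,-260],"spin":0},{"hand":180,"offset":[0,0,-260],"spin":0},{"hand":180,"offset":[0,0,-260],"spin":0}]'; python3 - <<'E'
from blue import *
f,W=blue(14)
h=cv2.cvtColor(f,cv2.COLOR_RGB2HSV)
def line(c,yaw,r,z,step=8):
    for d in range(-r,r+1,step):
        p=proj(W,(c[0]+d*np.cos(yaw),c[1]+d*np.sin(yaw),z)).round().astype(int)
        if 0<=p[1]<420 and 0<=p[0]<560: print(int(c[0]+d*np.cos(yaw)),f[p[1],p[0]].tolist(),end=' ')
    print()
line((512.5,-363),.077,88,13); line((517,-240),-.026,116,13)
E
```

```text
time: 45.75
position: [521.4, -361.2, 235.9]
tcp_rot: [-3.14, 0.001, -3.065]
force: [-0.1, 0.3, -1.0]
opening: 26.0
finger_force: 0.0
[ 521.4 -361.2  235.9] [-3.140e+00  1.000e-03 -3.065e+00]
[276 142  12  74 613] ((537.609375, -361.6606140136719), (85.46491241455078, 12.311944961547852), 4.1176676750183105) [ 533.19415 -363.36206]
[367 225  14  26 226] ((600.6299438476562, -244.80999755859375), (13.422877311706543, 32.394126892089844), 88.26020050048828) [ 601.64954 -245.4564 ]
424 [248, 235, 202] 432 [229, 171, 99] 440 [226, 157, 94] 448 [193, 169, 147] 456 [214, 188, 164] 464 [219, 193, 173] 472 [216, 190, 170] 480 [214, 189, 167] 488 [169, 147, 128] 496 [80, 106, 175] 504 [82, 110, 179] 512 [212, 185, 157] 520 [77, 106, 176] 528 [76, 106, 178] 536 [146, 142, 172] 544 [74, 105, 177] 552 [79, 108, 178] 560 [72, 104, 176] 568 [77, 105, 174] 576 [80, 107, 176] 584 [210, 144, 84] 592 [139, 107, 68] 600 [233, 175, 97] 
401 [156, 118, 83] 409 [191, 132, 77] 417 [248, 188, 106] 425 [84, 60, 41] 433 [198, 169, 143] 441 [198, 173, 151] 449 [218, 168, 125] 457 [158, 141, 124] 465 [211, 189, 167] 473 [102, 88, 76] 481 [99, 85, 72] 489 [100, 85, 76] 497 [59, 59, 78] 505 [49, 54, 81] 513 [93, 80, 72] 520 [45, 51, 79] 528 [43, 50, 78] 536 [42, 51, 78] 544 [45, 51, 79] 552 [44, 51, 80] 560 [45, 50, 78] 568 [52, 56, 81] 576 [52, 56, 80] 584 [56, 57, 81] 592 [68, 101, 173] 600 [170, 160, 156] 608 [72, 102, 171] 616 [67, 92, 155] 624 [106, 80, 53] 632 [104, 78, 52]
```

```bash
python3 - <<'E'
from h import *
T=cam('top'); a=cv2.imread('pics/top0.png')[:,:,::-1].copy(); b=grab_frame('top').copy()
def cents(f,lo,hi):
    m=cv2.inRange(cv2.cvtColor(f,cv2.COLOR_RGB2HSV),lo,hi); m[:135]=0; m[280:]=0
    k,l,st,c=cv2.connectedComponentsWithStats(m); return [(c[i].round(1).tolist(),int(st[i,4])) for i in range(1,k) if st[i,4]>50 and st[i,0]>180]
for n,lo,hi in(('red',(0,150,90),(8,255,255)),('turq',(80,120,80),(95,255,255))): print(n,cents(a,lo,hi),cents(b,lo,hi))
for n,X in(('blue',(447,-115)),('cream',(510,-114)),('green',(576,-113))):
    print(n,[b[tuple(proj(T,(X[0]+dx,X[1]+dy,110)).round().astype(int)[::-1])].tolist() for dx,dy in((0,0),(14,0),(-14,0),(0,14),(0,-14))])
print(b[proj(T,(543.5,-116,40)).round().astype(int)[1],int(proj(T,(543.5,-116,40))[0])])
E
```

```text
red [([263.6, 153.6], 384), ([206.9, 183.1], 238), ([225.8, 259.0], 249)] [([263.7, 153.6], 382), ([206.9, 183.2], 234)]
turq [([255.6, 259.7], 212)] []
blue [[50, 43, 30], [48, 42, 30], [52, 43, 36], [48, 44, 33], [52, 45, 32]]
cream [[46, 39, 27], [50, 45, 33], [41, 36, 30], [57, 48, 41], [41, 36, 27]]
green [[72, 59, 48], [67, 64, 39], [76, 72, 44], [76, 80, 39], [77, 76, 43]]
[251 198 107]
```

```bash
python3 - <<'E'
from h import *
a=cv2.imread('pics/scene0.png')[:,:,::-1].copy(); b=grab_frame('scene').copy()
for n,lo,hi in(('red',(0,150,60),(8,255,255)),('turq',(80,120,50),(95,255,255))):
  for f in(a,b):
    m=cv2.inRange(cv2.cvtColor(f,cv2.COLOR_RGB2HSV),lo,hi); m[:150]=0
    k,l,st,c=cv2.connectedComponentsWithStats(m); print(n,[(c[i].round(1).tolist(),st[i].tolist()) for i in range(1,k) if st[i,4]>80])
T=cam('top'); t=grab_frame('top'); print([t[tuple(proj(T,p).round().astype(int)[::-1])].tolist() for p in((373,72,105),(371,1,105))])
E
```

```text
red [([227.0, 190.4], [218, 177, 21, 24, 329]), ([203.9, 243.5], [193, 237, 23, 13, 202]), ([285.0, 261.1], [275, 239, 20, 46, 766])]
red [([227.2, 189.9], [218, 177, 20, 23, 313]), ([203.9, 243.5], [193, 238, 23, 12, 194]), ([285.3, 261.6], [277, 240, 18, 45, 755])]
turq [([308.9, 226.9], [300, 220, 19, 15, 222])]
turq []
[[215, 189, 143], [194, 168, 123]]
```

```bash
python3 -m creep '[{"hand":180,"offset":[40,-10,0],"spin":0.1},{"hand":180,"offset":[80,-30,0],"spin":0.2},{"hand":180,"offset":[120,-50,0],"spin":0.3},{"hand":180,"offset":[160,-70,0],"spin":0.4},{"hand":180,"offset":[200,-90,0],"spin":0.5},{"hand":180,"offset":[230,-100,0],"spin":0.6},{"hand":180,"offset":[230,-100,0],"spin":0.6},{"hand":180,"offset":[230,-100,0],"spin":0.6}]' | head -2; python3 - <<'E'
from h import *
for cn in('scene','top'):
    C=cam(cn); t=grab_frame(cn).copy()
    print(cn,[t[tuple(proj(C,p).round().astype(int)[::-1])].tolist() for p in((373,72,104),(373,72,60),(371,1,104),(371,1,60),(371,1,20))])
    m=cv2.inRange(cv2.cvtColor(t,cv2.COLOR_RGB2HSV),(78,90,30),(98,255,255)); k,l,st,c=cv2.connectedComponentsWithStats(m); print([(c[i].round(1).tolist(),st[i].tolist()) for i in range(1,k) if st[i,4]>40])
E
```

```text
time: 46.75
position: [299.5, -478.3, 234.0]
scene [[116, 54, 46], [118, 53, 46], [60, 181, 160], [56, 88, 79], [57, 79, 69]]
[([308.3, 229.4], [300, 219, 19, 29, 289])]
top [[99, 36, 33], [105, 45, 37], [61, 178, 149], [61, 178, 149], [61, 178, 149]]
[([255.5, 259.7], [248, 252, 16, 16, 215])]
```

All look-alikes, the timer and the matchbox are where they were, so I'm handing in.

```bash
python3 -c "
from station import manip; print(manip.hand_in())"
```

```text
the job is handed in; nothing more can be done
None
```

I handed the job in at about 47 s: three jars upright in the rack, fork in the long bin, teaspoon in the short bin, everything else unmoved; one risk is a brief 51 N wrist force from the shut fingertips pressing the fork, within the 120 N wrist limit but a failure if judged as body contact (40 N).

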